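# Clamp a passport carrier in the sprung inspection stage

### The job

Clamp the larger of the two document carriers in the inspection stage. First draw the sprung jaw back by its ball-topped lever, swing the lever into the side notch and let go so that the jaw stays parked open; lay the larger carrier flat on the bed between the side rails and let go of it; then free the lever from the notch and let the jaw close, so that it holds the carrier against the fixed stop with the lever upright. Leave the smaller carrier, the stamp and the magnifier where they are.

Things in the scene. Friction and masses are not known exactly. Their poses are not given: they have to be found in the camera images.
- fixture: Inspection stage, fixed on the desk: dark grey base plate 313 x 170 x 12 mm. Origin: on the desk under the centre of the clamped carrier's place; +x is the way the jaw draws back, z up. Aluminium stop bar: face at x = -48 mm, top z = 30. Side rails: inner faces at y = +72 and -72, x -48 to +30, top z = 20. The gate plate with the lever's slot covers x 118 to 237, y -44 to +22, top z = 74.
- bed (a point): Centre of the clamped carrier's place on the stage's bed (top of the base plate, 12 mm above the desk); axes as the stage's. The carrier lies flat here between the side rails (144 mm apart), its 132 mm side along y, and its 96 mm run along x from the stop towards the jaw. With the jaw parked there is room to lay it up to 31 mm towards +x.
- notch (a point): Where the lever's stem is held in the gate plate, at plate height (71 mm above the desk), stage x = 193, y = -25 mm. The gate is J-shaped: a straight slot along x, 16 mm wide at y = 0, x 142 to 224; at its +x end a cross passage (x 199 to 224) towards -y; from there the notch, y -14 to -36, runs 11 mm back towards -x to x = 188. The spring pulls the stem into it.
- jaw (a joint): Draw-back of the sprung jaw, m: 0 rest, 0.066 end stop. Steel bar 100 mm long (stage y), top z = 36 mm, 50 in the middle; clamping face at stage x = 36 mm + this value: about 0.012 with the large carrier clamped. A spring pushes it to 0: 5 N at 0, 1 N more per 10 mm; let go outside the notch, it snaps shut. The lever can cross only above 0.055; held in the notch: about 0.043.
- crank (a joint): Swing of the lever, rad, about the jaw's rod, which runs along the stage's x at z = 38 mm, y = 0: 0 upright, growing as the lever leans towards the stage's -y. The straight slot keeps it within about -0.08 to 0.08; in the side notch it lies between about 0.58 and 0.69 (0.64 is the middle). It moves with little friction.
- knob (a point): Centre of the black ball, 32 mm diameter, on top of the lever (steel stem 10 mm diameter); the lever moves with the jaw. In the stage's frame it lies at x = 150 mm + joint jaw, y = -90 mm * sin(crank), z = 38 mm + 90 mm * cos(crank). It is free on all sides and from above.
- carrier_grip (a point): Large carrier, to be clamped: grey plate 96 (x) x 132 (y) x 12 mm showing a page, black bail handle over its middle, about 0.25 kg. The point is the centre of the bail's bar, 45 mm above the underside; the bar is 100 mm long (carrier y), 12 mm wide (x), 12 mm high, open below for 27 mm between its end posts. Either way round will do.
- small_carrier_grip (a point): Small carrier, to be left alone: the same shape with a plate 58 (x) x 88 (y) x 12 mm; the point is the centre of its bail bar (70 mm long), 45 mm above the underside. The two carriers may lie in each other's place.
- stamp_mid (a point): Upright desk stamp, to be left alone: 36 x 60 mm foot, 112 mm tall; point on its axis 55 mm above the desk.
- magnifier_mid (a point): Three-legged stand magnifier, to be left alone: 74 mm diameter, 46 mm tall; point on its axis 30 mm above the desk.
Mind the look-alikes: they are no part of the job. Leave any blue or red look-alike of the part that bears carrier_grip alone.

How it is judged:
By the outcome, as a careful person would: the job done as asked, in the order asked, and still so for the second after the job is handed in, with the robot touching nothing.
It also fails if it takes over 72 s, if anything falls off the work surface, if the arm or the gripper's body presses on something with over 40 N, if the wrist force passes 120 N, or if a joint passes its speed limit or range.

### The arm

A 6-joint arm with a two-finger parallel gripper is mounted at the origin on the work surface. World frame = base frame: x ahead of the robot, y to its left, z up, the work surface at z = 0. Lengths are in mm, angles in rad, forces in N, time in s.
With the tool pointing down it reaches from about 350 to 975 mm from the base axis. Payload 4.9 kg.
Tool frame: the origin (TCP) lies between the finger pads; the fingertips stand 14 mm ahead of it and the grasp point (between the pads) lies 5 mm behind it (finger_overhang is the y of the fingertips in the tool frame, in mm); y points along the fingers, x is the direction in which the jaws open and shut, and the axes are right-handed (so a half turn about y gives the same grasp; the last joint's range is limited). The gripper opens to 85 mm and grips with 20 to 120 N. Pads are 22 mm wide; open, the fingers measure 114 mm over their backs; the gripper's body (76 mm by 85 mm) begins 54 mm behind the grasp point. The pads swing forward as they close: fully open they stand 13 mm farther back than shut.
Start: joints at [1.042, 0.053, 1.613, -0, 1.476, -0.119], TCP at [249.004, 573.235, 245.304] pointing down, gripper open.
Joint ranges: [-3.01, 3.01], [-1.01, 2.22], [0.06, 2.58], [-1.02, 4.17], [0.09, 2.62], [-3.14, 3.14]. Speed limits (rad/s): [2.57, 2.57, 3.14, 3.14, 3.14, 3.14].

### API

Orientations are given as a unit quaternion [x, y, z, w].
In Python, from station import get_state, capture, finish_job, finger_overhang gives the robot as it stands.
- The arm moves only by the tool apply_moves, never from a script. Its argument "plan" is a list of rows, each a list of 6 numbers: the shift along the tool's x, y, z in mm, then the turn, a rotation vector about the tool's x, y, z in rad. A call has 1 to 5 rows; each row is the pose to reach, as a shift and turn from the pose commanded when the call began, along the tool's axes at that moment; what a row does not reach only later rows make up. A row lasts 1/12 s, in which the tool goes at most 41.7 mm and 7.16 degrees, less where a joint would pass 70% of its speed; a pose out of reach is approached as far as the arm can. A call with a gripper value outside its range is refused whole. "fingers" is the opening, from 0 (shut) to 1 (fully open), set as the call begins (left out, the last holds). The fingers move at their own pace and stop on an object; "newtons" is the grip in N (left out, the last holds). Time passes only in rows, so rows that repeat a pose let the fingers close. It gives the time, the measured TCP pose, the force and the opening at its end, in the units of the state.
- get_state(): the state, without advancing time (a new reading comes with each control period).
- capture(name): name is "side" or "top" or "wrist"; returns a dict with "pixels" (400x640x3 uint8, red, green, blue), "depth" (400x640 float32, mm along the optical axis (not along the pixel's ray), 0 where there is no reading), "vertical_fov" (degrees; the focal length in pixels is half the picture's height over the tangent of half this angle, whatever the lens; pixels are square), "cx", "cy" (the principal point, pixels), "T" (4x4, takes a point from camera to world coordinates); the wrist camera has in their place "hand_eye" (4x4, takes a point from camera to tool coordinates, whose origin is the TCP and whose axes are the tool frame's). Camera axes: x right, y up, looking along -z (the intrinsics and any distortion apply to the point x, -y, -z); pixel columns grow to the right and rows downward; lengths in mm; the calibration is good to about 2 mm. A picture is of the moment at which its call begins: read the wrist's pose just before it.
- finish_job(): hands the job in, once; it reports no verdict.
The state is a dict: "t": time; "joints": joint angles; "joint_velocities": joint speeds; "tau": joint torques, N m; "position": TCP position; "ee_rot": TCP orientation; "force": force on the tool from outside, world axes, zero at the start; "ft_torque": the same for the moment, N m; "opening": finger opening in mm.
Only numpy, scipy, OpenCV 4.12 (cv2) and the standard library are available. Lean on these libraries where they do the work, as an engineer would, in place of code of your own. Each camera call takes 0.05 s, during which the arm holds its last target. There are 200 camera calls.

## Working session

There is one attempt and no reset: what is moved stays moved. The work goes in short steps, Python scripts to look and compute and a tool call to move; the robot and the scene stay as the last step left them, time stands still between calls to the robot, and variables do not carry over. Pictures are saved under pics/ and viewed, about 8 in all and at most 12, crops included, and the job is handed in when it is done.

Besides the shell and the picture viewer there is one more tool, called after ">>>" by a JSON object that holds its "op" and its "data", one argument or row to a line. apply_moves: Moves the arm, as the interface text tells. Its arguments: {"type":"object","properties":{"plan":{"type":"array"},"fingers":{"type":"number"},"newtons":{"type":"number"}},"required":["plan"]}

```bash
ls; mkdir -p pics; python3 - <<'E'
from station import *
import cv2,numpy as np
print(get_state(), finger_overhang)
for n in("top","side"):
    c=capture(n); np.savez(f"{n}0.npz",**c); print(n,c["vertical_fov"],c["cx"],c["cy"],np.round(c["T"],3).tolist(),[k for k in c])
    cv2.imwrite(f"pics/{n}0.png",c["pixels"][:,:,::-1])
E
```

```text
pics
{'t': 0.0, 'joints': array([ 1.04200441e+00,  5.33116928e-02,  1.61430188e+00, -2.30270191e-05,
        1.47598873e+00, -1.18983959e-01]), 'joint_velocities': array([ 0.00072793,  0.00011276, -0.00202087,  0.00014971, -0.00018822,
        0.00098283]), 'tau': array([ 4.83161548e-04, -3.93696105e+01, -3.70167732e+01, -9.64650849e-05,
        7.44146149e-03,  9.93608865e-06]), 'position': array([248.7141011 , 572.73202426, 244.08628016]), 'ee_rot': array([ 0.59159976,  0.38717157, -0.38843672, -0.59095246]), 'force': array([ 0.14203255,  0.17100731, -0.11885007]), 'ft_torque': array([0.04372725, 0.00384103, 0.01265021]), 'opening': 84.96397809558783} 14.0
top 52.826726721291834 319.4522087739437 205.30844376201276 [[-0.014, 0.99, -0.143, 342.472], [-1.0, -0.015, -0.003, -40.09], [-0.005, 0.142, 0.99, 1249.164], [0.0, 0.0, 0.0, 1.0]] ['pixels', 'depth', 'vertical_fov', 'cx', 'cy', 'T']
side 49.630555953193834 318.5461574117125 195.46815321328654 [[0.972, 0.1, -0.211, 195.387], [-0.232, 0.516, -0.825, -1268.374], [0.026, 0.851, 0.525, 922.978], [0.0, 0.0, 0.0, 1.0]] ['pixels', 'depth', 'vertical_fov', 'cx', 'cy', 'T']
```

View pics/top0.png

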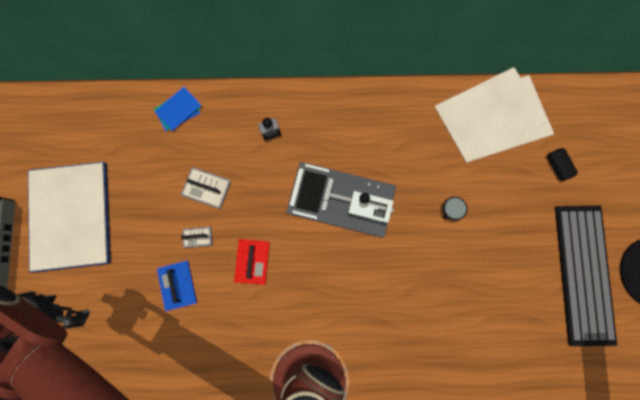

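View pics/side0.png

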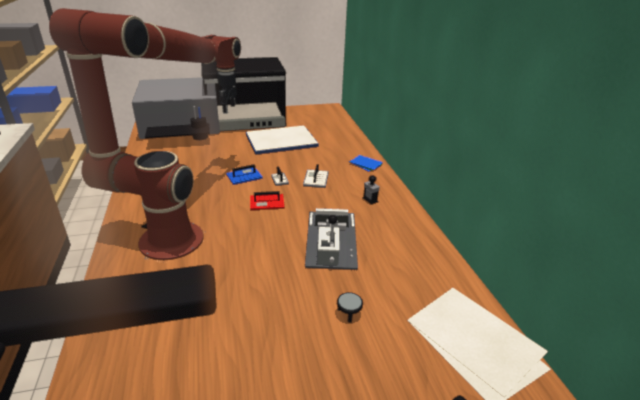

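The top view shows the stage around (342,200), its lever ball near (365,199), the large carrier at (206,188), the small one at (197,237), the stamp at (270,128) and the magnifier at (455,208). The blue and red look-alikes are at (177,286) and (252,262). The side view agrees.

```bash
cat > h.py <<'E'
import numpy as np, cv2
from scipy.spatial.transform import Rotation as R
from station import *
def load(n): return dict(np.load(n))
def rays(c,uv,T):
    uv=np.atleast_2d(uv).astype(float); f=200/np.tan(np.radians(float(c["vertical_fov"]))/2)
    d=np.c_[(uv[:,0]-c["cx"])/f,-(uv[:,1]-c["cy"])/f,-np.ones(len(uv))]
    return T[:3,3],d@T[:3,:3].T
def plane(c,uv,z,T=None):
    o,d=rays(c,uv,c["T"] if T is None else T)
    return o+d*((z-o[2])/d[:,2])[:,None]
def cloud(c,T=None):
    T=c["T"] if T is None else T
    v,u=np.mgrid[:400,:640]; o,d=rays(c,np.c_[u.ravel(),v.ravel()],T)
    return (o+d*c["depth"].ravel()[:,None]).reshape(400,640,3)
def toolT(s):
    T=np.eye(4);T[:3,:3]=R.from_quat(s["ee_rot"]).as_matrix();T[:3,3]=s["position"];return T
def proj(c,P,T):
    p=(np.atleast_2d(P)-T[:3,3])@T[:3,:3]; f=200/np.tan(np.radians(float(c["vertical_fov"]))/2)
    return np.c_[c["cx"]+f*p[:,0]/-p[:,2], c["cy"]-f*p[:,1]/-p[:,2]]
def go(p,yaw_x,s=None):
    """delta in current tool axes to reach TCP p, pointing down, tool x at world heading yaw_x"""
    s=s or get_state(); R0=R.from_quat(s["ee_rot"])
    x=np.array([np.cos(yaw_x),np.sin(yaw_x),0]); y=np.array([0,0,-1.]); z=np.cross(x,y)
    R1=R.from_matrix(np.c_[x,y,z]); return np.round(R0.inv().apply(np.array(p)-s["position"]),1),np.round((R0.inv()*R1).as_rotvec(),4)
E
python3 - <<'E'
from h import *
c=load("top0.npz"); X=cloud(c); z=X[...,2]
print("desk",np.median(z[300:390,450:540]), z[60:70,100].mean())
for n,(u0,u1,v0,v1) in dict(stage=(280,405,150,245),large=(175,238,160,215),small=(175,218,222,252)).items():
    m=(z[v0:v1,u0:u1]>6).astype(np.uint8); 
    m=cv2.morphologyEx(m,cv2.MORPH_OPEN,np.ones((3,3)))
    cs,_=cv2.findContours(m,cv2.RETR_EXTERNAL,cv2.CHAIN_APPROX_NONE); k=max(cs,key=cv2.contourArea)[:,0]+[u0,v0]
    P=plane(c,k,12)[:,:2]; (ctr,sz,a)=cv2.minAreaRect(P.astype(np.float32)); print(n,np.round(ctr,1),np.round(sz,1),round(a,1))
s=get_state();T=toolT(s);print(np.round(T,3).tolist())
cv2.imwrite("pics/crop1.png",cv2.resize(c["pixels"][150:250,170:410,::-1],None,fx=3.3,fy=3.3,interpolation=cv2.INTER_CUBIC))
w=capture("wrist");print(np.round(w["hand_eye"],3).tolist(),w["vertical_fov"])
E
```

```text
desk -0.9584657624259307 -521.0395755437651
stage [ 538.3 -107.7] [320.2 169.7] 75.0
large [582.3 320. ] [135.3  96.2] 70.5
small [427.9 344.1] [58. 93.] 4.9
[[0.398, -0.001, -0.917, 248.75], [0.917, -0.002, 0.398, 572.77], [-0.002, -1.0, 0.0, 244.167], [0.0, 0.0, 0.0, 1.0]]
[[1.0, -0.0, -0.0, 0.386], [-0.0, 0.312, -0.95, -128.75], [0.0, 0.95, 0.312, 79.943], [0.0, 0.0, 0.0, 1.0]] 66.26305533940196
```

View pics/crop1.png

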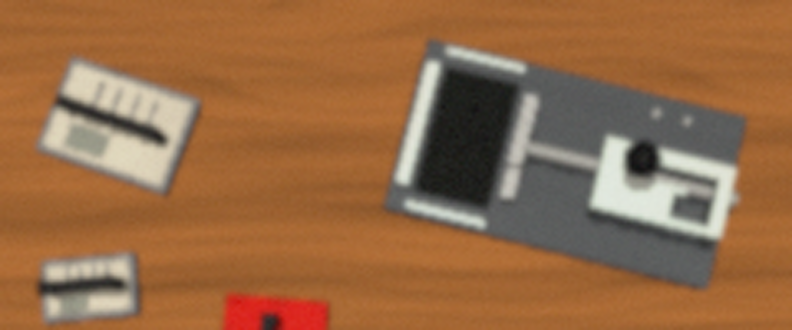

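The crop shows the stage with its +x running to image right and slightly down (the gate plate is on the right), and the large carrier at upper left with its bail along its long side. Next I refine the stage frame.

```bash
python3 - <<'E'
from h import *
c=load("top0.npz"); X=cloud(c); z=X[...,2]; sub=np.zeros(z.shape,bool); sub[150:245,280:405]=1
def rect(m,zz,n):
    m=(m&sub).astype(np.uint8); cs,_=cv2.findContours(m,cv2.RETR_EXTERNAL,cv2.CHAIN_APPROX_NONE); k=max(cs,key=cv2.contourArea)[:,0]
    P=plane(c,k,zz)[:,:2]; ctr,sz,a=cv2.minAreaRect(P.astype(np.float32)); print(n,np.round(ctr,1),np.round(sz,1),round(a,1))
rect((z>64)&(z<84),74,"gate"); rect((z>100),128,"ball")
hsv=cv2.cvtColor(c["pixels"],cv2.COLOR_RGB2HSV); g=c["pixels"].astype(int)
rect((g.min(2)>190)&(z<60)&(np.arange(640)[None]<325),25,"stopbar")
rect((g.max(2)<50)&(np.arange(640)[None]<335),12,"darkbed")
s=get_state()
print("to large view",go([540,300,260],np.radians(75)))
E
```

```text
gate [ 505.6 -186.9] [119.2  66.5] 74.8
ball [ 522.8 -162.6] [28.4 28.6] 89.1
stopbar [578.8  34.6] [  9.2 114.1] 74.9
darkbed [565.3 -10.4] [ 68. 119.] 74.8
to large view (array([-134.3,  -15.5, -375.8]), array([-0.0003, -0.148 , -0.0016]))
```

>>> {"op": "apply_moves", "data": {
  "plan": [
    [-67,-8,-188,0,0,0],
    [-67,-8,-188,0,0,0],
    [-67,-8,-188,0,0,0],
    [-67,-8,-188,0,0,0],
    [-67,-8,-188,0,0,0]
  ]
}}

```text
t: 0.57
position: [396.2, 434.8, 253.1]
ee_rot: [0.592, 0.387, -0.388, -0.591]
force: [-0.5, 0.5, 0.3]
opening: 85.4
```

>>> {"op": "apply_moves", "data": {
  "plan": [
    [-67,-8,-188,0,-0.148,0],
    [-67,-8,-188,0,-0.148,0],
    [-67,-8,-188,0,-0.148,0],
    [-67,-8,-188,0,-0.148,0],
    [-67,-8,-188,0,-0.148,0]
  ]
}}

```text
t: 0.98
position: [541.9, 298.3, 261.1]
ee_rot: [0.561, 0.43, -0.43, -0.561]
force: [0.4, 0.4, -0.6]
opening: 85.2
```

>>> {"op": "apply_moves", "data": {
  "plan": [
    [0,0,0,0,0,0],
    [0,0,0,0,0,0]
  ]
}}

```text
t: 1.15
position: [541.5, 299.0, 260.8]
ee_rot: [-0.562, -0.429, 0.43, 0.562]
force: [0.2, 0.5, -0.1]
opening: 85.4
```

```bash
python3 - <<'E'
from h import *
s=get_state(); w=capture("wrist"); T=toolT(s)@w["hand_eye"]; np.savez("w1.npz",**w,T=T); w["T"]=T
print(s["t"],s["position"],s["ee_rot"])
X=cloud(w); z=X[...,2]; print("desk z",np.percentile(z[w["depth"]>0],[5,20,50]))
for lo,hi,zz,n in((6,20,12,"plate"),(38,70,51,"bar")):
    m=((z>lo)&(z<(70 if n=="plate" else hi))).astype(np.uint8); cs,_=cv2.findContours(m,cv2.RETR_EXTERNAL,cv2.CHAIN_APPROX_NONE)
    for k in cs:
        if cv2.contourArea(k)<200: continue
        k=k[:,0]; P=plane(w,k,zz)[:,:2]; ctr,sz,a=cv2.minAreaRect(P.astype(np.float32)); 
        Q=X[k[:,1],k[:,0]]; print(n,k.mean(0).round(),np.round(ctr,1),np.round(sz,1),round(a,1))
cv2.imwrite("pics/w1.png",w["pixels"][:,:,::-1])
print("to stage view",go([560,-160,260],np.radians(75)))
E
```

```text
1.15 [541.45726509 299.01235272 260.77706832] [-0.56152633 -0.42920187  0.42980677  0.56190753]
desk z [-1.02516222 -0.23031325  0.75102868]
plate [412. 338.] [840.3 364. ] [30.8 62.9] 49.6
plate [243. 335.] [767.2 112.5] [61.7 89.2] 58.6
plate [ 75. 237.] [552.2 -62. ] [232.6 171.6] 74.8
plate [343. 188.] [583.  318.8] [131.2  96.5] 70.0
plate [331.  59.] [430.  341.6] [57.8 87.5] 4.7
plate [611.  89.] [555.8 652.2] [235.3  64.6] 5.3
plate [167.  44.] [367.4 172.1] [ 97.  103.1] 84.3
bar [243. 346.] [759.2 133.1] [49.1 45.3] 24.2
bar [ 31. 250.] [545.9 -76.1] [70.7 44.2] 75.2
bar [345. 199.] [582.2 319. ] [99.3 14.4] 69.9
bar [332.  56.] [430.2 341.6] [12.5 69.5] 4.6
bar [151.  37.] [368.6 173. ] [15.7 71.2] 84.7
to stage view (array([-439.2,    0.7, -138.5]), array([-0.0012, -0.0014, -0.0003]))
```

View pics/w1.png

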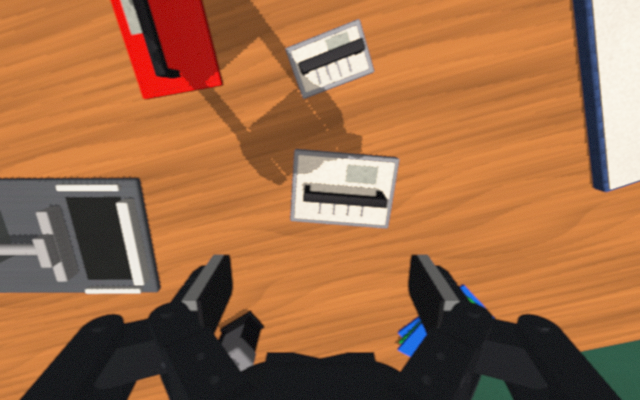

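The wrist view shows the large carrier at (343,188), 131 x 96 mm at world (582.5,319) and 70°, with its bail bar at (345,199). The small carrier is at (331,59) and the red look-alike is at top left. Now over to the stage.

>>> {"op": "apply_moves", "data": {
  "plan": [
    [-204,-20,-28,0,0,0],
    [-204,-20,-28,0,0,0],
    [-204,-20,-28,0,0,0],
    [-204,-20,-28,0,0,0],
    [-204,-20,-28,0,0,0]
  ]
}}

```text
t: 1.62
position: [513.3, 96.1, 281.3]
ee_rot: [-0.56, -0.431, 0.431, 0.56]
force: [0.5, -1.2, 0.6]
opening: 85.4
```

>>> {"op": "apply_moves", "data": {
  "plan": [
    [-204,-20,-28,0,0,0],
    [-204,-20,-28,0,0,0],
    [-204,-20,-28,0,0,0],
    [-204,-20,-28,0,0,0],
    [-204,-20,-28,0,0,0]
  ]
}}

```text
t: 2.03
position: [488.2, -108.3, 301.5]
ee_rot: [0.561, 0.431, -0.431, -0.56]
force: [0.4, -0.5, -0.0]
opening: 85.5
```

>>> {"op": "apply_moves", "data": {
  "plan": [
    [0,0,0,0,0,0],
    [0,0,0,0,0,0]
  ]
}}

```text
t: 2.2
position: [488.6, -108.4, 301.4]
ee_rot: [-0.561, -0.43, 0.43, 0.562]
force: [-0.2, 0.2, -0.1]
opening: 85.2
```

```bash
python3 - <<'E'
from h import *
s=get_state(); w=capture("wrist"); T=toolT(s)@w["hand_eye"]; w["T"]=T; np.savez("w2.npz",**w)
print(s["t"],s["position"],s["joints"].round(2))
X=cloud(w); z=X[...,2]
for lo,hi,zz,n in((6,200,12,"plate"),(64,84,74,"gate"),(100,160,128,"ball")):
    m=((z>lo)&(z<hi)).astype(np.uint8); cs,_=cv2.findContours(m,cv2.RETR_EXTERNAL,cv2.CHAIN_APPROX_NONE)
    for k in cs:
        if cv2.contourArea(k)<200: continue
        k=k[:,0]; P=plane(w,k,zz)[:,:2]; ctr,sz,a=cv2.minAreaRect(P.astype(np.float32)); 
        print(n,k.mean(0).round(),np.round(ctr,1),np.round(sz,1),round(a,1))
m=(z>110)&(z<150)&(np.hypot(X[...,0]-523,X[...,1]+163)<40); P=X[m]; print(len(P), P[:,2].max())
A=np.c_[2*P,np.ones(len(P))]; q=np.linalg.lstsq(A,(P**2).sum(1),rcond=None)[0]; print("sphere",q[:3],np.sqrt(q[3]+q[:3]@q[:3]))
cv2.imwrite("pics/w2.png",w["pixels"][:,:,::-1])
E
```

```text
2.2 [ 488.63413532 -108.41136824  301.36490197] [-0.37 -0.28  1.83  0.    1.59 -1.67]
plate [513. 296.] [796.9 137.6] [137.5  69.9] 26.3
plate [ 92. 229.] [ 510.5 -466.9] [100.7  81.2] 84.9
plate [328. 186.] [ 538.4 -112.2] [329.  168.2] 74.9
plate [614. 142.] [574.2 292. ] [88.3 96.5] 70.9
plate [632.  25.] [432.7 299.5] [57.8 17.1] 2.9
plate [516.  22.] [389.7 166.7] [98.  57.6] 84.0
gate [523. 306.] [754.3 111.2] [44.3 58.9] 17.0
gate [257. 197.] [ 506.5 -188.2] [119.4  68.3] 74.9
ball [277. 223.] [ 525.1 -164.9] [31.1 33.8] 73.3
706 145.73045817905057
sphere [ 524.19170102 -164.64940577  128.67722708] 15.53456157989131
```

View pics/w2.png

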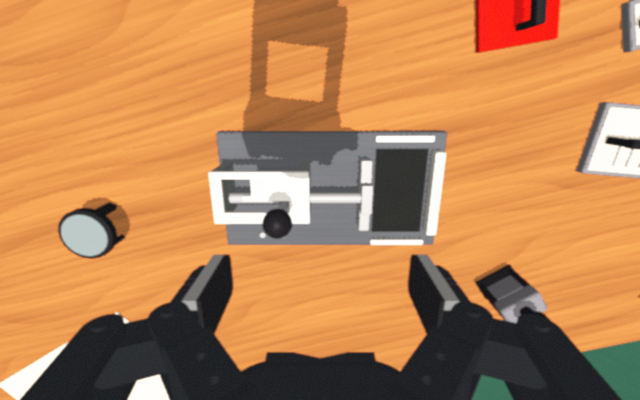

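The view shows the ball at (277,223). A sphere fit puts it at (524.2,-164.6,128.7), which matches the stage frame from the gate: origin (563.3,-19.7), +x heading -105.1°. I'll go above the ball.

>>> {"op": "apply_moves", "data": {
  "plan": [
    [-45,140,-49,0,0,0],
    [-45,140,-49,0,0,0],
    [-45,140,-49,0,0,0],
    [-45,140,-49,0,0,0],
    [-45,140,-49,0,0,0]
  ],
  "fingers": 1,
  "newtons": 60
}}

```text
t: 2.67
position: [521.7, -161.2, 153.3]
ee_rot: [-0.556, -0.429, 0.433, 0.565]
force: [-0.9, 0.8, -1.1]
opening: 85.3
```

>>> {"op": "apply_moves", "data": {
  "plan": [
    [0,0,0,0,0,0],
    [0,0,0,0,0,0]
  ]
}}

```text
t: 2.83
position: [525.6, -162.7, 162.9]
ee_rot: [0.561, 0.432, -0.431, -0.56]
force: [0.6, -0.2, 1.0]
opening: 85.2
```

```bash
python3 - <<'E'
from h import *
s=get_state(); print(s["t"],s["position"],s["force"],go([524.2,-164.5,120],np.radians(74.9)))
w=capture("wrist"); w["T"]=toolT(s)@w["hand_eye"]; X=cloud(w)
print("ball proj",proj(w,[524.2,-164.5,128],w["T"]))
z=X[...,2];P=X[(z>112)&(z<150)&(np.hypot(X[...,0]-524,X[...,1]+164)<25)]; A=np.c_[2*P,np.ones(len(P))]; q=np.linalg.lstsq(A,(P**2).sum(1),rcond=None)[0]; print("sphere",q[:3],np.sqrt(q[3]+q[:3]@q[:3]),len(P))
cv2.imwrite("pics/w3.png",w["pixels"][:,:,::-1])
E
```

```text
2.8333 [ 525.60200252 -162.68403974  162.92651272] [ 0.60187343 -0.15371382  1.0077103 ] (array([-2.1, 42.9,  1. ]), array([0.0017, 0.0042, 0.0001]))
ball proj [[315.74097747 237.20215362]]
sphere [ 524.14485664 -164.92443488  128.50200813] 15.612385130717925 2340
```

>>> {"op": "apply_moves", "data": {
  "plan": [
    [-2,10,1,0,0,0],
    [-2,20,1,0,0,0],
    [-2,30,1,0,0,0],
    [-2,38,1,0,0,0],
    [-2,43,1,0,0,0]
  ]
}}

```text
t: 3.3
position: [522.2, -165.4, 116.4]
ee_rot: [-0.56, -0.43, 0.431, 0.562]
force: [-0.4, 0.1, 0.3]
opening: 85.5
```

>>> {"op": "apply_moves", "data": {
  "plan": [
    [0,0,0,0,0,0],
    [0,0,0,0,0,0],
    [0,0,0,0,0,0],
    [0,0,0,0,0,0],
    [0,0,0,0,0,0]
  ],
  "fingers": 0
}}

```text
t: 3.72
position: [523.9, -165.7, 119.4]
ee_rot: [0.561, 0.431, -0.43, -0.561]
force: [0.8, 2.0, -1.1]
opening: 29.6
```

>>> {"op": "apply_moves", "data": {
  "plan": [
    [0,0,0,0,0,0],
    [0,0,0,0,0,0],
    [0,0,0,0,0,0],
    [0,0,0,0,0,0],
    [0,0,0,0,0,0]
  ]
}}

```text
t: 4.13
position: [523.9, -165.7, 119.3]
ee_rot: [0.561, 0.431, -0.43, -0.561]
force: [0.9, 4.9, 5.9]
opening: 29.4
```

>>> {"op": "apply_moves", "data": {
  "plan": [
    [0,0,0,0,0,0],
    [0,0,0,0,0,0],
    [0,3,0,0,0,0],
    [0,6,0,0,0,0],
    [0,6,0,0,0,0]
  ],
  "fingers": 0.6
}}

```text
t: 4.55
position: [522.3, -165.8, 110.8]
ee_rot: [-0.56, -0.43, 0.431, 0.562]
force: [1.1, -0.1, -0.4]
opening: 51.1
```

>>> {"op": "apply_moves", "data": {
  "plan": [
    [0,0,0,0,0,0],
    [0,0,0,0,0,0],
    [0,0,0,0,0,0],
    [0,0,0,0,0,0],
    [0,0,0,0,0,0]
  ],
  "fingers": 0
}}

```text
t: 4.97
position: [523.2, -165.5, 112.2]
ee_rot: [-0.561, -0.431, 0.43, 0.561]
force: [0.7, 3.6, -0.4]
opening: 29.4
```

>>> {"op": "apply_moves", "data": {
  "plan": [
    [0,0,0,0,0,0],
    [0,0,0,0,0,0]
  ]
}}

```text
t: 5.13
position: [523.2, -165.5, 112.2]
ee_rot: [-0.561, -0.431, 0.43, 0.561]
force: [1.7, 3.8, -0.9]
opening: 29.5
```

>>> {"op": "apply_moves", "data": {
  "plan": [
    [-8,0,0,0,0,0],
    [-18,0,0,0,0,0],
    [-28,0,0,0,0,0],
    [-38,0,0,0,0,0],
    [-48,0,0,0,0,0]
  ]
}}

```text
t: 5.55
position: [511.1, -210.3, 112.2]
ee_rot: [-0.56, -0.432, 0.429, 0.562]
force: [3.1, 11.0, 1.3]
opening: 29.2
```

>>> {"op": "apply_moves", "data": {
  "plan": [
    [-6,0,0,0,0,0],
    [-11,0,0,0,0,0],
    [-13,0,0,0,0,0],
    [-13,0,0,0,0,0],
    [-13,0,0,0,0,0]
  ]
}}

```text
t: 5.97
position: [507.7, -222.8, 112.2]
ee_rot: [-0.56, -0.432, 0.429, 0.562]
force: [2.6, 10.7, 0.9]
opening: 29.7
```

```bash
cat >> h.py <<'E'
O=np.array([563.3,-19.7]); U=-np.array([np.cos(np.radians(74.9)),np.sin(np.radians(74.9))]); V=np.array([-U[1],U[0]])
def st(p): d=np.array(p)[:2]-O; return np.round([d@U,d@V,p[2]],1)
def ball(tag,r=28):
    s=get_state(); w=capture("wrist"); w["T"]=toolT(s)@w["hand_eye"]; X=cloud(w)
    c=s["position"]; z=X[...,2]; g=w["pixels"].max(2)
    cv2.imwrite(f"pics/{tag}.png",w["pixels"][:,:,::-1]); np.savez(tag,**w)
    print(s["t"],"tcp stage",st(c),"F",s["force"].round(1),"open",round(s["opening"],1)); return s,w,X
E
python3 - <<'E'
from h import *
s,w,X=ball("w4")
c=capture("top");np.savez("top1",**c);X=cloud(c);m=X[...,2]>100;m[:150]=0;m[245:]=0
# jaw front: bar with z 36..50 in stage frame
E
```

```text
5.9667 tcp stage [210.6  -0.7 112.2] F [ 2.6 10.7  0.9] open 29.7
```

View pics/w4.png

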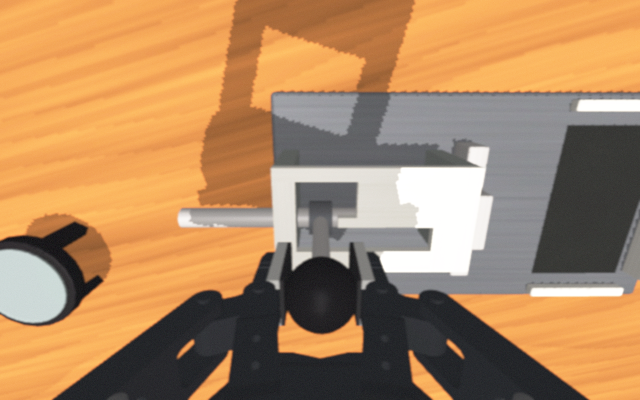

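The picture shows the jaw drawn back, the ball between the pads at (320,290) and the stem at the cross passage. TCP stage x is 210.6 and the pull is 11 N, so the jaw is at about 0.061. Now the swing.

>>> {"op": "apply_moves", "data": {
  "plan": [
    [0,0.3,7,0,0,0],
    [0,1,14,0,0,0],
    [0,2.6,21.3,0,0,0],
    [0,4.6,28.3,0,0,0],
    [0,7.2,35,0,0,0]
  ]
}}

```text
t: 6.48
position: [475.2, -214.4, 106.8]
ee_rot: [0.561, 0.433, -0.429, -0.56]
force: [4.7, 11.3, 6.0]
opening: 29.2
```

>>> {"op": "apply_moves", "data": {
  "plan": [
    [0,3,6.6,0,0,0],
    [0,6.6,12.8,0,0,0],
    [0,10.6,18.7,0,0,0],
    [0,10.6,18.7,0,0,0],
    [0,10.6,18.7,0,0,0]
  ]
}}

```text
t: 6.9
position: [455.5, -208.8, 95.5]
ee_rot: [-0.56, -0.431, 0.429, 0.563]
force: [-2.7, 12.4, 8.7]
opening: 28.0
```

```bash
python3 - <<'E'
from h import *
s,w,X=ball("w5"); print(s["ft_torque"].round(2))
E
```

```text
6.9 tcp stage [210.6 -54.8  95.5] F [-2.7 12.4  8.7] open 28.0
[ 1.98  0.1  -0.62]
```

View pics/w5.png

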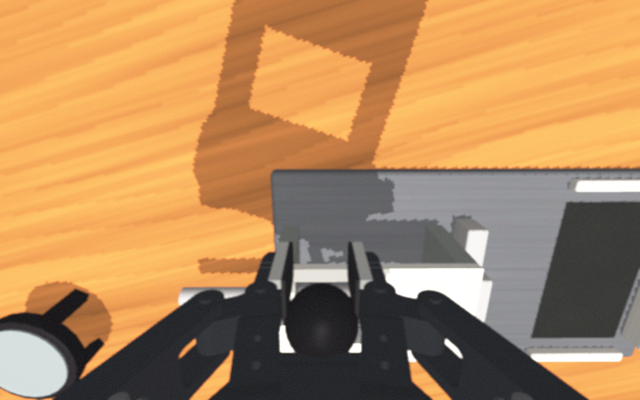

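The ball moved within the grip, from (320,290) to (320,322). I'll measure where it is by depth.

```bash
cat >> h.py <<'E'
def sph(w,X,rc=16):
    g=w["pixels"].max(2); m=np.zeros(g.shape,np.uint8); m[225:385,284:357]=1
    P=X[(m>0)&(g<70)&(w["depth"]>0)]; from scipy.optimize import least_squares
    c0=np.median(P,0)-[0,0,8]
    q=least_squares(lambda c:np.linalg.norm(P-c,axis=1)-rc,c0,loss="soft_l1",f_scale=1).x
    r=np.abs(np.linalg.norm(P-q,axis=1)-rc); 
    b=st(q); a=np.arctan2(-b[1],b[2]-38); print("ball stage",b,"crank %.3f"%a,"R",round(float(np.hypot(b[1],b[2]-38)),1),"inl",(r<1.5).mean().round(2),len(P)); return q
E
python3 - <<'E'
from h import *
for n in("w4","w5"):
    w=load(n+".npz"); sph(w,cloud(w))
E
```

```text
ball stage [210.4  -9.4 154.6] crank 0.080 R 117.0 inl 0.14 6907
ball stage [210.4 -59.3 139.5] crank 0.529 R 117.6 inl 0.15 7372
```

```bash
cat >> h.py <<'E'
def crank(w):
    """ball disc centre in wrist view -> ray -> cut with the ball's circle (R=90 about the rod)"""
    g=cv2.cvtColor(w["pixels"],cv2.COLOR_RGB2GRAY)[230:380,270:372]
    h=cv2.HoughCircles(cv2.GaussianBlur(g,(3,3),0),cv2.HOUGH_GRADIENT,1,200,param1=80,param2=8,minRadius=30,maxRadius=44)
    if h is None: print("no circle"); return
    u,v,r=h[0,0]+[270,230,0]; o,d=rays(w,[[u,v]],w["T"]); d=d[0]
    os=np.array([(o[:2]-O)@U,(o[:2]-O)@V,o[2]-38]); ds=np.array([d[:2]@U,d[:2]@V,d[2]])
    a,b,c=ds[1]**2+ds[2]**2,2*(os[1]*ds[1]+os[2]*ds[2]),os[1]**2+os[2]**2-8100; D=b*b-4*a*c
    t=(-b-np.sqrt(max(D,0)))/2/a; p=os+t*ds
    print("disc",round(u),round(v),round(r),"disc crit",round(D),"ball x %.1f y %.1f z %.1f crank %.3f"%(p[0],p[1],p[2]+38,np.arctan2(-p[1],p[2])),"depth t %.0f vs r %.0f"%(t,16*305/r))
E
python3 - <<'E'
from h import *
for n in("w4","w5"): crank(load(n+".npz"))
E
```

```text
disc 320 296 38 disc crit 22744 ball x 210.1 y 1.7 z 128.0 crank -0.019 depth t 133 vs r 129
disc 314 324 43 disc crit 36251 ball x 213.1 y -42.7 z 117.2 crank 0.494 depth t 130 vs r 112
```

The crank is only at about 0.49: the ball slid in the pads rather than pivoting. I'll turn the tool rigidly about the rod axis by 0.15 rad so that the pads carry the ball along.

>>> {"op": "apply_moves", "data": {
  "plan": [
    [0,2.8,2.8,-0.05,0,0],
    [0,5.8,5.5,-0.1,0,0],
    [0,8.8,8,-0.15,0,0],
    [0,8.8,8,-0.15,0,0],
    [0,8.8,8,-0.15,0,0]
  ],
  "newtons": 80
}}

```text
t: 7.37
position: [447.0, -206.4, 85.7]
ee_rot: [0.6, 0.462, -0.395, -0.52]
force: [-3.7, 12.1, 8.6]
opening: 28.0
```

```bash
python3 - <<'E'
from h import *
s,w,X=ball("w6"); print(s["ft_torque"].round(2)); crank(w)
E
```

```text
7.3667 tcp stage [210.5 -63.7  85.7] F [-3.7 12.1  8.6] open 28.0
[ 2.13 -0.03 -0.32]
disc 326 324 41 disc crit 36469 ball x 207.9 y -55.1 z 109.2 crank 0.658 depth t 130 vs r 119
```

The crank is at about 0.65. Now I ease it back into the notch.

>>> {"op": "apply_moves", "data": {
  "plan": [
    [4,0,0,0,0,0],
    [8,0,0,0,0,0],
    [12,0,0,0,0,0],
    [16,0,0,0,0,0],
    [18,0,0,0,0,0]
  ]
}}

```text
t: 7.83
position: [452.3, -190.5, 86.7]
ee_rot: [0.601, 0.461, -0.396, -0.519]
force: [-7.6, 1.1, 6.9]
opening: 27.8
```

```bash
python3 - <<'E'
from h import *
s,w,X=ball("w7"); print(s["ft_torque"].round(2)); crank(w)
E
```

```text
7.8333 tcp stage [193.8 -62.6  86.7] F [-7.6  1.1  6.9] open 27.8
[ 0.73  0.57 -0.73]
disc 320 326 37 disc crit 36153 ball x 193.2 y -53.3 z 110.5 crank 0.634 depth t 130 vs r 133
```

View pics/w7.png

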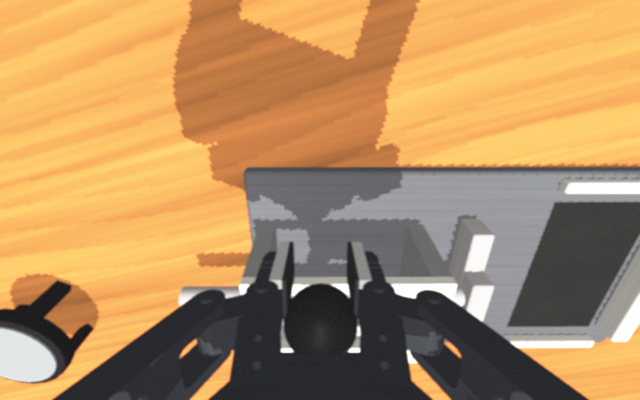

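The spring load has gone over to the notch (pull 12 N down to about 1 N), with the ball at x=193.2 and crank 0.63. I release and retreat along the fingers.

>>> {"op": "apply_moves", "data": {
  "plan": [
    [0,0,0,0,0,0],
    [0,0,0,0,0,0],
    [0,0,0,0,0,0],
    [0,0,0,0,0,0],
    [0,0,0,0,0,0]
  ],
  "fingers": 1
}}

```text
t: 8.3
position: [452.4, -191.7, 85.6]
ee_rot: [0.602, 0.461, -0.397, -0.517]
force: [-0.3, 0.0, -0.7]
opening: 85.0
```

>>> {"op": "apply_moves", "data": {
  "plan": [
    [0,-15,0,0,0,0],
    [0,-40,0,0,0,0],
    [0,-75,0,0,0,0],
    [0,-115,0,0,0,0],
    [0,-150,0,0,0,0]
  ]
}}

```text
t: 8.72
position: [430.3, -185.7, 235.9]
ee_rot: [0.602, 0.461, -0.397, -0.517]
force: [0.5, -0.7, 0.3]
opening: 85.6
```

>>> {"op": "apply_moves", "data": {
  "plan": [
    [0,0,0,0.15,0,0],
    [0,0,0,0.15,0,0],
    [0,0,0,0.15,0,0]
  ]
}}

```text
t: 8.97
position: [431.6, -186.0, 234.4]
ee_rot: [0.561, 0.431, -0.431, -0.561]
force: [-0.7, -0.1, -0.1]
opening: 85.6
```

```bash
python3 - <<'E'
from h import *
s,w,X=ball("w8")
z=X[...,2]; S=np.stack([(X[...,:2]-O)@U,(X[...,:2]-O)@V,z],-1)
m=(z>98)&(z<140)&(S[...,0]>120)&(S[...,0]<240)&(np.abs(S[...,1]+25)<70); P=S[m]; A=np.c_[2*P,np.ones(len(P))]; q=np.linalg.lstsq(A,(P**2).sum(1),rcond=None)[0]; print("ball stage",q[:3].round(1),np.sqrt(q[3]+q[:3]@q[:3]).round(1),len(P))
m=(z>32)&(z<56)&(np.abs(S[...,1])<45)&(S[...,0]>20)&(S[...,0]<112); print("jaw x min",np.percentile(S[m][:,0],[1,5,50]),m.sum())
print("go", go([582.5,319,110],np.radians(160)),go([582.5,319,110],np.radians(-20)),s["joints"].round(2))
E
```

```text
8.9667 tcp stage [194.9 -83.9 234.4] F [-0.7 -0.1 -0.1] open 85.6
ball stage [193.  -51.4 111.7] 15.6 995
jaw x min [79.42047338 80.45121945 90.0589775 ] 988
go (array([526.5, 123.1, -16.4]), array([-5.0000e-04, -1.4831e+00,  1.5000e-03])) (array([526.5, 123.1, -16.4]), array([-1.5000e-03,  1.6585e+00, -5.0000e-04])) [-0.57 -0.33  1.97 -0.    1.49 -1.88]
```

The parked state holds: ball x=193, crank about 0.61, jaw face at about 79.4 and nothing touching. On to the large carrier.

>>> {"op": "apply_moves", "data": {
  "plan": [
    [35,5,-1,0,-0.12,0],
    [70,11,-2,0,-0.24,0],
    [105,17,-3,0,-0.36,0],
    [140,22,-4,0,-0.48,0],
    [175,28,-5,0,-0.6,0]
  ]
}}

```text
t: 9.43
position: [479.7, -16.2, 203.2]
ee_rot: [-0.406, -0.578, 0.578, 0.408]
force: [0.1, -0.6, 0.1]
opening: 85.4
```

>>> {"op": "apply_moves", "data": {
  "plan": [
    [28,5,-21,0,-0.12,0],
    [57,11,-42,0,-0.24,0],
    [85,17,-62,0,-0.36,0],
    [114,22,-83,0,-0.48,0],
    [142,28,-104,0,-0.6,0]
  ]
}}

```text
t: 9.85
position: [530.5, 152.1, 175.0]
ee_rot: [-0.217, -0.672, 0.673, 0.219]
force: [0.6, 0.3, -0.2]
opening: 85.4
```

>>> {"op": "apply_moves", "data": {
  "plan": [
    [12,5,-33,0,-0.12,0],
    [24,10,-67,0,-0.24,0],
    [36,15,-100,0,-0.28,0],
    [48,20,-133,0,-0.28,0],
    [58,25,-166,0,-0.28,0]
  ]
}}

```text
t: 10.27
position: [581.7, 319.8, 149.5]
ee_rot: [-0.122, -0.696, 0.697, 0.125]
force: [0.2, -1.0, -0.6]
opening: 85.2
```

>>> {"op": "apply_moves", "data": {
  "plan": [
    [0,0,0,0,0,0],
    [0,0,0,0,0,0],
    [0,0,0,0,0,0]
  ],
  "fingers": 0.7
}}

```text
t: 10.52
position: [582.0, 317.9, 150.7]
ee_rot: [-0.123, -0.695, 0.697, 0.125]
force: [-0.1, 1.4, -0.4]
opening: 59.9
```

```bash
python3 - <<'E'
from h import *
s,w,X=ball("w9"); print(s["position"])
z=X[...,2]
for lo,hi,zz,n in((6,70,12,"plate"),(38,70,51,"bar")):
    m=((z>lo)&(z<hi)&(np.hypot(X[...,0]-582,X[...,1]-319)<110)).astype(np.uint8); cs,_=cv2.findContours(m,cv2.RETR_EXTERNAL,cv2.CHAIN_APPROX_NONE)
    for k in cs:
        if cv2.contourArea(k)<200: continue
        k=k[:,0]; P=plane(w,k,zz)[:,:2]; ctr,sz,a=cv2.minAreaRect(P.astype(np.float32)); 
        print(n,k.mean(0).round(),np.round(ctr,1),np.round(sz,1),round(a,1))
print(go([582.5,319,80],np.radians(160)),s["joints"].round(2))
E
```

```text
10.5167 tcp stage [-330.8  -69.9  150.7] F [-0.1  1.4 -0.4] open 59.9
[581.99039328 317.88552501 150.67690989]
plate [318. 183.] [584.1 320.2] [136.9  95.3] 70.0
bar [318. 198.] [583.3 316.9] [99.8 11.3] 70.1
(array([ 0.3, 71.6, -1.6]), array([-0.0017, -0.0042,  0.0017])) [ 0.39  0.21  1.6  -0.    1.33 -2.4 ]
```

>>> {"op": "apply_moves", "data": {
  "plan": [
    [0,25,-1,0,0,0],
    [0,52,-1,0,0,0],
    [0,78,-1,0,0,0],
    [0,100,-1,0,0,0],
    [0,113,-1,0,0,0]
  ]
}}

```text
t: 10.98
position: [581.7, 317.4, 36.9]
ee_rot: [-0.123, -0.695, 0.697, 0.126]
force: [-1.7, 0.2, 0.4]
opening: 59.7
```

>>> {"op": "apply_moves", "data": {
  "plan": [
    [0,0,0,0,0,0],
    [0,0,0,0,0,0],
    [0,0,0,0,0,0],
    [0,0,0,0,0,0],
    [0,0,0,0,0,0]
  ],
  "fingers": 0,
  "newtons": 50
}}

```text
t: 11.4
position: [585.3, 320.2, 42.7]
ee_rot: [0.125, 0.697, -0.695, -0.123]
force: [-0.7, -1.4, 4.0]
opening: 10.8
```

>>> {"op": "apply_moves", "data": {
  "plan": [
    [0,0,0,0,0,0],
    [0,0,0,0,0,0],
    [0,0,0,0,0,0]
  ]
}}

```text
t: 11.65
position: [585.3, 320.2, 42.7]
ee_rot: [0.125, 0.697, -0.696, -0.123]
force: [-1.2, -1.5, 6.0]
opening: 11.2
```

```bash
python3 - <<'E'
from h import *
s=get_state(); print(s["position"],s["force"],s["opening"])
T=toolT(s); print(np.degrees(np.arctan2(T[1,0],T[0,0])), T[2])
print("place above, heading 74.9, stage x=8", (O+8*U))
E
```

```text
[585.27910906 320.19851773  42.69965489] [-1.22594159 -1.54154453  5.99264804] 11.169731057468278
159.80576819109947 [-3.16208212e-03 -9.99992212e-01 -2.36155845e-03  4.26996549e+01]
place above, heading 74.9, stage x=8 [561.21596393 -27.42378105]
```

>>> {"op": "apply_moves", "data": {
  "plan": [
    [0,-10,0,0,0,0],
    [0,-30,0,0,0,0],
    [0,-60,0,0,0,0],
    [0,-90,0,0,0,0],
    [0,-110,0,0,0,0]
  ]
}}

```text
t: 12.07
position: [584.0, 320.0, 152.9]
ee_rot: [0.125, 0.697, -0.696, -0.123]
force: [1.0, 0.6, -2.1]
opening: 10.8
```

>>> {"op": "apply_moves", "data": {
  "plan": [
    [0,0,0,0,0,0],
    [0,0,0,0,0,0],
    [0,0,0,0,0,0]
  ]
}}

```text
t: 12.32
position: [582.3, 319.2, 147.7]
ee_rot: [-0.123, -0.696, 0.697, 0.125]
force: [-0.7, -0.3, -3.7]
opening: 10.9
```

```bash
python3 - <<'E'
from h import *
s,w,X=ball("w10"); print(s["position"],s["ft_torque"].round(2))
T=toolT(s); print(np.degrees(np.arctan2(T[1,0],T[0,0])))
E
```

```text
12.3167 tcp stage [-332.2  -69.9  147.7] F [-0.7 -0.3 -3.7] open 10.9
[582.30640478 319.22958106 147.74192398] [-0.02 -0.03 -0.04]
159.80610859769496
```

View pics/w10.png

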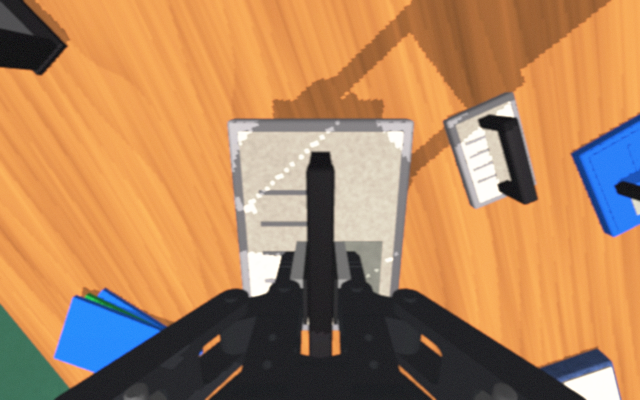

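The carrier hangs level in the grip, with its far edge at row 119 and its sides at columns 230 to 412. I'll get its offset in the tool frame from these.

```bash
python3 - <<'E'
from h import *
w=load("w10.npz"); H=w["hand_eye"]
def tp(uv,y):
    o,d=rays(w,uv,H); return (o+d*((y-o[1])/d[:,1])[:,None]).round(1)
print(tp([[230,120],[412,119],[320,120]],30.7))   # far plate corners
print(tp([[309,153],[332,153]],-8.3))       # far end of bar, top
E
```

```text
[[-45.7  30.7  68. ]
 [ 46.4  30.7  68.6]
 [ -0.2  30.7  68.1]]
[[-4.5 -8.3 58.2]
 [ 4.6 -8.3 58.2]]
```

>>> {"op": "apply_moves", "data": {
  "plan": [
    [-7,0,22,0,0.1,0],
    [-14,0,44,0,0.2,0],
    [-20,0,67,0,0.3,0],
    [-27,0,89,0,0.4,0],
    [-34,0,111,0,0.5,0]
  ]
}}

```text
t: 12.78
position: [575.4, 202.4, 146.9]
ee_rot: [-0.292, -0.642, 0.644, 0.295]
force: [0.7, -0.8, -2.5]
opening: 11.1
```

>>> {"op": "apply_moves", "data": {
  "plan": [
    [-17,0,16,0,0.1,0],
    [-33,0,32,0,0.2,0],
    [-50,0,49,0,0.3,0],
    [-66,0,65,0,0.4,0],
    [-83,0,81,0,0.5,0]
  ]
}}

```text
t: 13.2
position: [568.9, 86.9, 147.1]
ee_rot: [-0.443, -0.549, 0.551, 0.445]
force: [-0.2, -0.2, -3.3]
opening: 11.2
```

>>> {"op": "apply_moves", "data": {
  "plan": [
    [-26,0,7,0,0.11,0],
    [-52,0,14,0,0.22,0],
    [-76,0,21,0,0.32,0],
    [-96,0,27,0,0.42,0],
    [-111,0,31,0,0.482,0]
  ]
}}

```text
t: 13.62
position: [562.8, -28.7, 147.2]
ee_rot: [-0.561, -0.427, 0.43, 0.564]
force: [-0.9, -0.3, -2.4]
opening: 11.2
```

>>> {"op": "apply_moves", "data": {
  "plan": [
    [0,0,0,0,0,0],
    [0,0,0,0,0,0],
    [0,0,0,0,0,0],
    [0,0,0,0,0,0]
  ]
}}

```text
t: 13.95
position: [564.1, -26.2, 149.0]
ee_rot: [-0.561, -0.43, 0.431, 0.562]
force: [0.4, 0.4, -2.4]
opening: 11.1
```

```bash
python3 - <<'E'
from h import *
s,w,X=ball("w11"); print(s["position"]); p=O+8*U+2*V
print(go([p[0],p[1],100],np.radians(74.9)),s["joints"].round(2))
E
```

```text
13.95 tcp stage [  6.1   2.4 149. ] F [ 0.4  0.4 -2.4] open 11.1
[564.08333272 -26.19920785 148.97117329]
(array([-2. , 49.3,  0.6]), array([-0.0012,  0.0014,  0.0001])) [-0.18 -0.01  1.84  0.    1.31 -1.49]
```

View pics/w11.png

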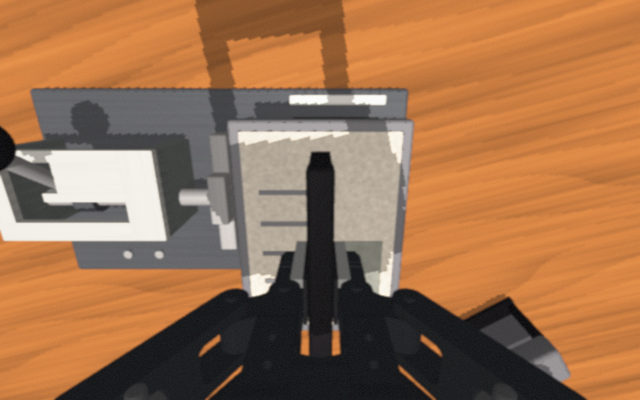

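The carrier is square above the bed, with the jaw bar clear at left and the lever parked at far left. Lowering.

>>> {"op": "apply_moves", "data": {
  "plan": [
    [-3,15,0,0,0,0],
    [-3,30,0,0,0,0],
    [-3,45,0,0,0,0],
    [-3,60,0,0,0,0],
    [-3,68,0,0,0,0]
  ]
}}

```text
t: 14.42
position: [562.6, -29.0, 79.9]
ee_rot: [-0.56, -0.43, 0.431, 0.562]
force: [-0.9, -0.8, -3.4]
opening: 10.7
```

>>> {"op": "apply_moves", "data": {
  "plan": [
    [0,0,0,0,0,0],
    [0,0,0,0,0,0],
    [0,0,0,0,0,0]
  ]
}}

```text
t: 14.67
position: [564.6, -29.9, 83.1]
ee_rot: [0.562, 0.43, -0.43, -0.561]
force: [0.9, 0.2, -3.5]
opening: 10.6
```

```bash
python3 - <<'E'
from h import *
s,w,X=ball("w12")
# rails/base in stage frame: visible far (-y) rail, plate edge
z=X[...,2]; S=np.stack([(X[...,:2]-O)@U,(X[...,:2]-O)@V,z],-1)
for y0,y1 in((-95,-40),):
    for x0 in(-30,-10,10,25):
        m=(np.abs(S[...,0]-x0)<4)&(S[...,1]>y0)&(S[...,1]<y1)&(w["depth"]>0); P=S[m]; i=np.argsort(P[:,1]); P=P[i]
        print(x0,[(int(a),int(np.median(P[np.abs(P[:,1]-a)<1.0][:,2]))) if (np.abs(P[:,1]-a)<1.0).any() else (a,None) for a in range(-92,-44,3)])
E
```

```text
14.6667 tcp stage [ 9.5  3.9 83.1] F [ 0.9  0.2 -3.5] open 10.6
-30 [(-92, 0), (-89, 0), (-86, 0), (-83, 11), (-80, 12), (-77, 20), (-74, 20), (-71, 19), (-68, 12), (-65, 42), (-62, 52), (-59, 52), (-56, 53), (-53, 53), (-50, 53), (-47, 53)]
-10 [(-92, 0), (-89, 0), (-86, 0), (-83, 11), (-80, 12), (-77, 20), (-74, 20), (-71, 19), (-68, 12), (-65, 42), (-62, 52), (-59, 52), (-56, 53), (-53, 53), (-50, 53), (-47, 53)]
10 [(-92, 0), (-89, 0), (-86, 0), (-83, 11), (-80, 12), (-77, 20), (-74, 20), (-71, 19), (-68, 11), (-65, 42), (-62, 52), (-59, 52), (-56, 53), (-53, 53), (-50, 52), (-47, 91)]
25 [(-92, 0), (-89, 0), (-86, 0), (-83, 11), (-80, 12), (-77, 20), (-74, 20), (-71, 19), (-68, 11), (-65, 42), (-62, 52), (-59, 52), (-56, 53), (-53, 53), (-50, 53), (-47, 52)]
```

The plate edge is at y≈-65 with the rail at -72, and the underside is at 40.5, so 28.5 mm to go.

>>> {"op": "apply_moves", "data": {
  "plan": [
    [0,7,0,0,0,0],
    [0,14,0,0,0,0],
    [0,20,0,0,0,0],
    [0,25,0,0,0,0],
    [0,28,0,0,0,0]
  ]
}}

```text
t: 15.13
position: [563.2, -29.9, 54.6]
ee_rot: [-0.561, -0.429, 0.431, 0.562]
force: [-14.7, 2.2, 24.3]
opening: 10.9
```

>>> {"op": "apply_moves", "data": {
  "plan": [
    [0,1,0,0,0,0],
    [0,1,0,0,0,0],
    [0,1,0,0,0,0]
  ]
}}

```text
t: 15.38
position: [563.2, -29.9, 54.6]
ee_rot: [-0.561, -0.429, 0.431, 0.562]
force: [-9.3, 0.6, 10.8]
opening: 10.8
```

```bash
python3 - <<'E'
from h import *
s,w,X=ball("w13")
z=X[...,2]; S=np.stack([(X[...,:2]-O)@U,(X[...,:2]-O)@V,z],-1)
m=(np.abs(S[...,0]+20)<15)&(S[...,1]>-62)&(S[...,1]<-55)&(w["depth"]>0); print(np.median(z[m]))
m=(np.abs(S[...,0]-35)<10)&(S[...,1]>-62)&(S[...,1]<-55)&(w["depth"]>0); print(np.median(z[m]))
E
```

```text
15.3833 tcp stage [ 9.9  2.5 54.6] F [-9.3  0.6 10.8] open 10.8
24.490303508102258
24.47481980189778
```

The plate top is at 24.5 at both ends, so it lies flat on the bed. Release and rise.

>>> {"op": "apply_moves", "data": {
  "plan": [
    [0,0,0,0,0,0],
    [0,0,0,0,0,0],
    [0,0,0,0,0,0],
    [0,0,0,0,0,0],
    [0,0,0,0,0,0]
  ],
  "fingers": 0.5
}}

```text
t: 15.85
position: [563.9, -30.1, 52.9]
ee_rot: [-0.561, -0.43, 0.43, 0.561]
force: [-0.4, -0.0, -0.0]
opening: 42.9
```

>>> {"op": "apply_moves", "data": {
  "plan": [
    [0,-15,0,0,0,0],
    [0,-40,0,0,0,0],
    [0,-80,0,0,0,0],
    [0,-120,0,0,0,0],
    [0,-160,0,0,0,0]
  ]
}}

```text
t: 16.27
position: [563.3, -29.9, 214.1]
ee_rot: [-0.561, -0.43, 0.43, 0.562]
force: [0.5, -0.0, 0.3]
opening: 42.7
```

>>> {"op": "apply_moves", "data": {
  "plan": [
    [-90,-10,60,0,0,0],
    [-90,-10,60,0,0,0],
    [-90,-10,60,0,0,0],
    [-90,-10,60,0,0,0],
    [-90,-10,60,0,0,0]
  ],
  "fingers": 1
}}

```text
t: 16.68
position: [482.0, -102.0, 223.4]
ee_rot: [0.562, 0.43, -0.429, -0.562]
force: [-0.6, 0.3, -0.2]
opening: 85.8
```

```bash
python3 - <<'E'
from h import *
s,w,X=ball("w14"); print(s["joints"].round(2))
z=X[...,2]; S=np.stack([(X[...,:2]-O)@U,(X[...,:2]-O)@V,z],-1); v=w["depth"]>0
m=v&(z>98)&(z<140)&(S[...,0]>150)&(S[...,0]<240)&(np.abs(S[...,1]+25)<70); P=S[m]; A=np.c_[2*P,np.ones(len(P))]; q=np.linalg.lstsq(A,(P**2).sum(1),rcond=None)[0]; print("ball stage",q[:3].round(1),np.sqrt(q[3]+q[:3]@q[:3]).round(1),len(P))
m=v&(z>20)&(z<28)&(np.abs(S[...,1])<63)&(np.abs(S[...,0]-10)<60); print("plate",np.percentile(S[m],[1,50,99],axis=0).round(1).tolist())
m=v&(z>45)&(z<65)&(np.abs(S[...,0])<40)&(np.abs(S[...,1])<62); print("bar",np.percentile(S[m],[1,50,99],axis=0).round(1).tolist())
cv2.imwrite("pics/w14c.png",w["pixels"][:,:,::-1])
E
```

```text
16.6833 tcp stage [100.6 -57.1 223.4] F [-0.6  0.3 -0.2] open 85.8
[-0.36 -0.26  1.94  0.    1.46 -1.66]
ball stage [192.7 -51.4 111.9] 15.5 1216
plate [[-48.1, -62.5, 21.6], [16.9, -10.2, 24.7], [56.4, 60.1, 26.7]]
bar [[3.5, -49.9, 47.1], [10.8, -7.2, 62.8], [15.2, 48.0, 64.5]]
```

View pics/w14c.png

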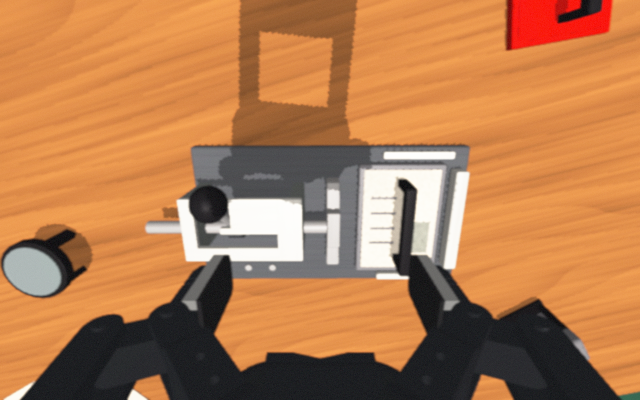

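The carrier lies between the rails at about x=+10 mm. The lever is still parked, with the ball at (193,-51.4,111.9). Next I grip the ball along the lever's own line, so that the swing back is a rigid turn about the rod.

```bash
cat >> h.py <<'E'
def gos(p,th,s=None):
    """delta to TCP at stage point p, fingers along a lever leaning by th"""
    s=s or get_state(); R0=R.from_quat(s["ee_rot"]); x=np.r_[-U,0]; y=np.r_[V*np.sin(th),-np.cos(th)]
    R1=R.from_matrix(np.c_[x,y,np.cross(x,y)]); P=np.r_[O+p[0]*U+p[1]*V,p[2]]
    return np.round(R0.inv().apply(P-s["position"]),1),np.round((R0.inv()*R1).as_rotvec(),4)
E
python3 - <<'E'
from h import *
print(gos([193,-91.5,169.2],.61),gos([193,-91.5,169.2],.0))
E
```

```text
(array([-93.1,  53.8,  34.6]), array([-0.6094, -0.0013,  0.    ])) (array([-93.1,  53.8,  34.6]), array([ 0.0006, -0.0012,  0.0004]))
```

>>> {"op": "apply_moves", "data": {
  "plan": [
    [-30,0,20,-0.12,0,0],
    [-55,10,34,-0.24,0,0],
    [-75,25,34,-0.36,0,0],
    [-88,40,34,-0.48,0,0],
    [-93,53,34,-0.6,0,0]
  ],
  "fingers": 1
}}

```text
t: 17.15
position: [425.7, -183.1, 170.1]
ee_rot: [0.704, 0.538, -0.282, -0.368]
force: [-0.2, 0.9, 0.2]
opening: 85.3
```

>>> {"op": "apply_moves", "data": {
  "plan": [
    [0,0,0,0,0,0],
    [0,0,0,0,0,0],
    [0,0,0,0,0,0]
  ]
}}

```text
t: 17.4
position: [427.0, -182.6, 173.0]
ee_rot: [0.702, 0.538, -0.284, -0.37]
force: [-0.3, -0.1, 0.6]
opening: 85.3
```

```bash
python3 - <<'E'
from h import *
s,w,X=ball("w15"); print(s["joints"].round(2))
z=X[...,2]; S=np.stack([(X[...,:2]-O)@U,(X[...,:2]-O)@V,z],-1); v=w["depth"]>0
m=v&(z>98)&(z<140)&(np.hypot(S[...,0]-193,S[...,1]+51)<24); P=S[m]; A=np.c_[2*P,np.ones(len(P))]; q=np.linalg.lstsq(A,(P**2).sum(1),rcond=None)[0]; print("ball stage",q[:3].round(1),np.sqrt(q[3]+q[:3]@q[:3]).round(1),len(P))
b=q[:3]; th=np.arctan2(-b[1],b[2]-38); print(th,gos(b+12*np.array([0,np.sin(th),-np.cos(th)]),th))
E
```

```text
17.4 tcp stage [192.8 -89.2 173. ] F [-0.3 -0.1  0.6] open 85.3
[-0.71 -0.74  2.42  0.31  0.93 -2.13]
ball stage [193.  -51.6 111.6] 15.6 1619
0.61127823881734 (array([-0. , 84.7,  5.3]), array([-0.0079,  0.0022, -0.0008]))
```

>>> {"op": "apply_moves", "data": {
  "plan": [
    [0,20,5,0,0,0],
    [0,40,5,0,0,0],
    [0,58,5,0,0,0],
    [0,74,5,0,0,0],
    [0,84,5,0,0,0]
  ]
}}

```text
t: 17.87
position: [470.7, -194.1, 100.1]
ee_rot: [0.702, 0.539, -0.284, -0.369]
force: [0.7, -0.5, -0.3]
opening: 85.5
```

>>> {"op": "apply_moves", "data": {
  "plan": [
    [0,0,0,0,0,0],
    [0,0,0,0,0,0],
    [0,0,0,0,0,0]
  ]
}}

```text
t: 18.12
position: [469.0, -194.1, 100.4]
ee_rot: [0.702, 0.538, -0.284, -0.369]
force: [0.6, 0.4, 0.6]
opening: 85.3
```

```bash
python3 - <<'E'
from h import *
s,w,X=ball("w16"); print(s["joints"].round(2)); crank(w)
b=np.array([193,-51.6,111.6]); th=.611; print(gos(b+12*np.array([0,np.sin(th),-np.cos(th)]),th))
E
```

```text
18.1167 tcp stage [192.9 -45.6 100.4] F [0.6 0.4 0.6] open 85.3
[-0.65 -0.46  2.38  0.35  0.68 -2.18]
disc 318 290 36 disc crit 23717 ball x 193.6 y -51.1 z 112.1 crank 0.604 depth t 136 vs r 134
(array([-0. , -0.5, -1.9]), array([-0.0083,  0.0012, -0.0005]))
```

>>> {"op": "apply_moves", "data": {
  "plan": [
    [0,0,-1.5,0,0,0],
    [0,0,-1.5,0,0,0],
    [0,0,-1.5,0,0,0],
    [0,0,-1.5,0,0,0],
    [0,0,-1.5,0,0,0]
  ],
  "fingers": 0,
  "newtons": 80
}}

```text
t: 18.58
position: [468.5, -194.8, 99.6]
ee_rot: [0.703, 0.537, -0.284, -0.369]
force: [-3.3, -1.7, 3.7]
opening: 29.3
```

>>> {"op": "apply_moves", "data": {
  "plan": [
    [0,0,0,0,0,0],
    [0,0,0,0,0,0],
    [0,0,0,0,0,0]
  ]
}}

```text
t: 18.83
position: [468.8, -194.9, 99.9]
ee_rot: [0.703, 0.537, -0.284, -0.369]
force: [-4.2, -3.9, 5.1]
opening: 29.0
```

>>> {"op": "apply_moves", "data": {
  "plan": [
    [-4,0,0,0,0,0],
    [-9,0,0,0,0,0],
    [-14,0,0,0,0,0],
    [-18,0,0,0,0,0],
    [-20,0,0,0,0,0]
  ]
}}

```text
t: 19.25
position: [463.6, -211.0, 99.1]
ee_rot: [0.7, 0.54, -0.283, -0.372]
force: [-6.0, 13.1, 11.3]
opening: 28.9
```

```bash
python3 - <<'E'
from h import *
s,w,X=ball("w17"); print(s["joints"].round(2),s["ft_torque"].round(2)); crank(w)
T=toolT(s); c=T[:3,:3].T@(np.r_[O+210*U,38]-s["position"]); print("rod in tool",c.round(1))
for f in np.arange(1,9)*.076:
    Rm=R.from_rotvec([f,0,0]).as_matrix(); print(round(f,3),(c-Rm@c)[1:].round(1), end=" ")
    if abs(f-.38)<.01:
        pass
E
```

```text
19.25 tcp stage [210.7 -46.5  99.1] F [-6.  13.1 11.3] open 28.9
[-0.7  -0.44  2.37  0.39  0.7  -2.25] [ 1.12 -0.03  0.87]
disc 322 296 34 disc crit 23013 ball x 209.7 y -50.1 z 112.8 crank 0.590 depth t 136 vs r 142
rod in tool [ 0.2 76.7 -4. ]
0.076 [-0.1 -5.8] 0.152 [  0.3 -11.7] 0.228 [  1.1 -17.4] 0.304 [  2.3 -23.1] 0.38 [  4.  -28.7] 0.456 [  6.1 -34.2] 0.532 [  8.6 -39.4] 0.608 [ 11.5 -44.5]
```

The jaw is at about 0.060 and the lever is free to cross. I swing it upright by turning rigidly about the rod.

>>> {"op": "apply_moves", "data": {
  "plan": [
    [0,-0.1,-5.8,0.076,0,0],
    [0,0.3,-11.7,0.152,0,0],
    [0,1.1,-17.4,0.228,0,0],
    [0,2.3,-23.1,0.304,0,0],
    [0,4,-28.7,0.38,0,0]
  ]
}}

```text
t: 19.72
position: [489.2, -217.3, 112.7]
ee_rot: [0.617, 0.475, -0.38, -0.499]
force: [0.9, 11.4, 7.0]
opening: 29.0
```

>>> {"op": "apply_moves", "data": {
  "plan": [
    [0,-0.1,-5.8,0.076,0,0],
    [0,0.3,-11.7,0.152,0,0],
    [0,1,-16.8,0.22,0,0],
    [0,1,-16.8,0.22,0,0],
    [0,1,-16.8,0.22,0,0]
  ]
}}

```text
t: 20.13
position: [506.6, -221.7, 115.4]
ee_rot: [-0.56, -0.432, 0.428, 0.562]
force: [2.1, 8.8, 9.1]
opening: 29.0
```

```bash
python3 - <<'E'
from h import *
s,w,X=ball("w18"); print(s["joints"].round(2),s["ft_torque"].round(2)); crank(w)
T=toolT(s); print(T[:3,:3].round(3).tolist())
E
```

```text
20.1333 tcp stage [209.8  -2.1 115.4] F [2.1 8.8 9.1] open 29.0
[-0.55 -0.    1.89  0.01  1.25 -1.86] [ 1.1  -0.23  0.02]
disc 322 294 37 disc crit 22848 ball x 208.8 y 1.6 z 128.0 crank -0.018 depth t 136 vs r 133
[[0.26, 0.002, -0.966], [0.966, 0.006, 0.26], [0.006, -1.0, -0.0]]
```

The lever is upright (crank about 0). Now I ease the jaw shut.

>>> {"op": "apply_moves", "data": {
  "plan": [
    [6,0,0,0,0,0],
    [12,0,0,0,0,0],
    [18,0,0,0,0,0],
    [24,0,0,0,0,0],
    [30,0,0,0,0,0]
  ]
}}

```text
t: 20.6
position: [513.3, -193.1, 115.4]
ee_rot: [-0.561, -0.431, 0.429, 0.562]
force: [2.0, 5.8, 6.7]
opening: 29.3
```

>>> {"op": "apply_moves", "data": {
  "plan": [
    [4,0,0,0,0,0],
    [8,0,0,0,0,0],
    [12,0,0,0,0,0],
    [15,0,0,0,0,0],
    [17,0,0,0,0,0]
  ]
}}

```text
t: 21.02
position: [517.5, -177.3, 115.4]
ee_rot: [-0.561, -0.431, 0.429, 0.562]
force: [1.1, 3.9, 6.9]
opening: 28.9
```

>>> {"op": "apply_moves", "data": {
  "plan": [
    [1,0,0,0,0,0],
    [1,0,0,0,0,0],
    [1,0,0,0,0,0]
  ]
}}

```text
t: 21.27
position: [517.7, -176.6, 115.4]
ee_rot: [-0.561, -0.431, 0.429, 0.562]
force: [1.5, 4.2, 7.1]
opening: 28.7
```

```bash
python3 - <<'E'
from h import *
s,w,X=ball("w19"); print(s["ft_torque"].round(2)); crank(w)
E
```

```text
21.2667 tcp stage [163.3  -3.1 115.4] F [1.5 4.2 7.1] open 28.7
[ 0.33 -0.03  0.05]
disc 322 294 36 disc crit 23222 ball x 162.3 y 0.6 z 128.0 crank -0.007 depth t 137 vs r 134
```

>>> {"op": "apply_moves", "data": {
  "plan": [
    [1,0,0,0,0,0],
    [1.5,0,0,0,0,0],
    [1.5,0,0,0,0,0],
    [1.5,0,0,0,0,0]
  ]
}}

```text
t: 21.65
position: [517.8, -176.4, 115.5]
ee_rot: [0.562, 0.43, -0.43, -0.561]
force: [-0.6, -0.3, 6.8]
opening: 29.5
```

>>> {"op": "apply_moves", "data": {
  "plan": [
    [0,0,0,0,0,0],
    [0,0,0,0,0,0],
    [0,0,0,0,0,0],
    [0,0,0,0,0,0],
    [0,0,0,0,0,0]
  ],
  "fingers": 1
}}

```text
t: 22.07
position: [516.7, -176.1, 113.7]
ee_rot: [-0.561, -0.43, 0.43, 0.562]
force: [0.5, 0.0, -0.6]
opening: 85.0
```

>>> {"op": "apply_moves", "data": {
  "plan": [
    [0,-15,0,0,0,0],
    [0,-40,0,0,0,0],
    [0,-75,0,0,0,0],
    [0,-110,0,0,0,0],
    [0,-130,0,0,0,0]
  ]
}}

```text
t: 22.48
position: [518.2, -176.9, 248.6]
ee_rot: [0.563, 0.431, -0.429, -0.56]
force: [1.0, 0.1, 0.3]
opening: 85.9
```

>>> {"op": "apply_moves", "data": {
  "plan": [
    [55,-40,55,0,0,0],
    [55,-40,55,0,0,0],
    [55,-40,55,0,0,0],
    [55,-40,55,0,0,0],
    [55,-40,55,0,0,0]
  ]
}}

```text
t: 22.9
position: [478.3, -109.0, 284.0]
ee_rot: [0.561, 0.43, -0.43, -0.561]
force: [-0.2, -0.1, -0.2]
opening: 85.6
```

```bash
python3 - <<'E'
from h import *
s,w,X=ball("w20")
z=X[...,2]; S=np.stack([(X[...,:2]-O)@U,(X[...,:2]-O)@V,z],-1); v=w["depth"]>0
m=v&(z>110)&(z<150)&(S[...,0]>120)&(S[...,0]<240)&(np.abs(S[...,1])<40); P=S[m]; A=np.c_[2*P,np.ones(len(P))]; q=np.linalg.lstsq(A,(P**2).sum(1),rcond=None)[0]; print("ball stage",q[:3].round(1),np.sqrt(q[3]+q[:3]@q[:3]).round(1),len(P))
m=v&(z>32)&(z<56)&(np.abs(S[...,1])<45)&(S[...,0]>30)&(S[...,0]<100); print("jaw x",np.percentile(S[m][:,0],[1,5]))
m=v&(z>20)&(z<27)&(np.abs(S[...,1])<60)&(S[...,0]>-60)&(S[...,0]<60); print("plate",np.percentile(S[m],[1,50,99],axis=0).round(1).tolist())
m=v&(z>50)&(z<65)&(np.abs(S[...,0])<40)&(np.abs(S[...,1])<62); print("bar",np.percentile(S[m],[1,50,99],axis=0).round(1).tolist())
c=capture("top"); Xt=cloud(c); zt=Xt[...,2]
for n,(u0,u1,v0,v1) in dict(small=(175,218,222,252)).items():
    m=(zt[v0:v1,u0:u1]>6).astype(np.uint8); cs,_=cv2.findContours(m,cv2.RETR_EXTERNAL,cv2.CHAIN_APPROX_NONE); k=max(cs,key=cv2.contourArea)[:,0]+[u0,v0]
    print(n,cv2.minAreaRect(plane(c,k,12)[:,:2].astype(np.float32)))
o=load("top0.npz"); d=cv2.absdiff(c["pixels"],o["pixels"]).max(2); 
for n,(u,vv) in dict(stamp=(270,128),magn=(455,208),small=(197,237),red=(252,262),blue=(177,286)).items(): print(n,d[vv-15:vv+15,u-18:u+18].mean().round(1))
cv2.imwrite("pics/w20.png",w["pixels"][:,:,::-1])
E
```

```text
22.9 tcp stage [108.3 -58.8 284. ] F [-0.2 -0.1 -0.2] open 85.6
ball stage [162.2  -0.5 128.6] 15.6 768
jaw x [48.46390005 49.30638544]
plate [[-48.2, -59.1, 22.7], [6.0, -6.3, 24.7], [46.0, 58.6, 26.6]]
bar [[-5.4, -49.9, 52.6], [1.7, -5.4, 62.8], [6.4, 47.5, 64.6]]
small ((428.656494140625, 344.5730895996094), (61.489131927490234, 92.33432006835938), 1.369907021522522)
stamp 5.6
magn 5.8
small 6.3
red 6.1
blue 6.1
```

View pics/w20.png

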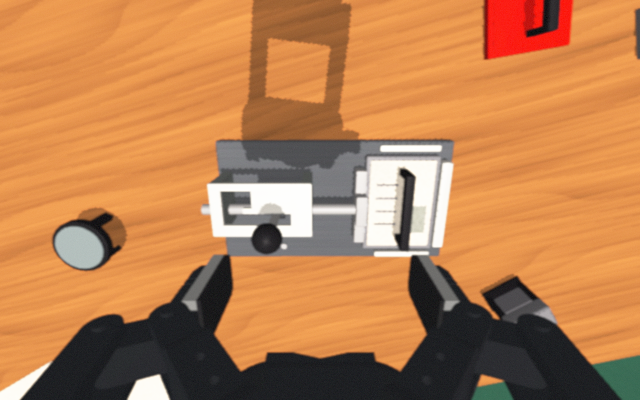

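The last picture shows the carrier at (403,205), clamped between the jaw bar (362) and the stop (445), with the lever ball upright at (267,238). The gripper is clear, so I hand in.

```bash
python3 -c "
from station import *
print(finish_job())"
```

```text
the job is handed in; nothing more can be done
None
```

The large carrier is clamped in the inspection stage, and I handed the job in at about 23 s of the 72 s allowed. I drew the jaw back and parked the lever in the notch, then laid the carrier flat between the rails and let go. After that I freed the lever, swung it upright and eased the jaw shut.

**Last checks:**
- **Lever:** the ball is at stage x = 162.2, y = -0.5 mm. That is a draw-back of about 0.012, with the lever upright.
- **Jaw and carrier:** the jaw face is at about x = 48.5 mm, and the carrier's plate is flat on the bed against the stop, with its bail over x ≈ 1 mm.
- **Robot:** open, well clear and reading no force.
- **Other objects:** the camera showed no change at the stamp, the magnifier, the small carrier or the red and blue look-alikes beyond an even image noise. A rough contour of the small carrier read 1.4° against 4.9° at the start, with its centre within 1 mm. I took this for measurement noise and did not check it further.

**What did not go to plan:**
- On the first swing the ball slid in the pads and the crank stopped at about 0.49. Turning the tool about the rod brought it to about 0.64 and into the notch.
- Setting the carrier down gave a brief contact force of about 28 N.

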